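# Set a panel gap with a spacer and hold the panel against it

## Robot

A 6-joint arm with a two-finger parallel gripper is mounted at the origin on the work surface. World frame = base frame: x ahead of the robot, y to its left, z up, the work surface at z = 0. Lengths are in m, angles in rad, forces in N, time in s.
With the tool pointing down it reaches from about 0.425 to 0.95 m from the base axis. Payload 3.5 kg.
Tool frame: the origin (TCP) lies midway between the tips of the shut fingers; the grasp point (between the pads) lies env.hold_point_z behind it (env.hold_point_z is the distance from the TCP to the grasp point, in m); y points along the fingers, z is the direction in which the jaws open and shut, and the axes are right-handed (so a half turn about y gives the same grasp; the last joint's range is limited). The gripper opens to 85 mm and grips with 20 to 120 N. Pads are 22 mm wide; open, the fingers measure 114 mm over their backs; the gripper's body (76 mm by 85 mm) begins 54 mm behind the grasp point. The pads swing forward as they close: fully open they stand 13 mm farther back than shut.
Start: joints at [1.117, 0.286, 1.577, -0, 1.279, -0.15], TCP at [0.202, 0.644, 0.231] pointing down, gripper open.
Joint ranges: [-2.77, 2.77], [-0.9, 2.22], [0.21, 2.48], [-1.53, 4.67], [0.24, 2.81], [-2.84, 2.84]. Speed limits (rad/s): [2.79, 2.79, 3.14, 3.14, 3.14, 3.14].

## Interface

Orientations are given as a unit quaternion [x, y, z, w].
In Python, from rig import env gives the robot as it stands.
- The arm moves only by the tool servo_tool, never from a script. Its argument "series" is a list of rows, each a list of 5 numbers: the shift along the tool's x, y, z in units of 40 mm (1.0 is 40 mm), then the turn about the tool's y in units of 6 degrees (1.0 is 6 degrees), then the finger opening in mm, from 0 to 85.4. In form: [[tx, ty, tz, roll, jaw], ...]. A call has 1 to 20 rows; each row is the pose to reach, as a shift and turn from the pose commanded when the call began, along the tool's axes at that moment; what a row does not reach only later rows make up. A row lasts 1/12 s, in which the tool goes at most 41.7 mm and 7.16 degrees, less where a joint would pass 70% of its speed; a pose out of reach is approached as far as the arm can. A call with a gripper value outside its range is refused whole. The fingers move at their own pace and stop on an object; the grip force is fixed at half the most. Time passes only in rows, so rows that repeat a pose let the fingers close. It gives the time, the measured TCP pose, the force and the opening at its end, in the units of the state.
- env.read_state(): the state, without advancing time (a new reading comes with each control period).
- env.grab_frame(name): name is "scene" or "top"; returns a dict with "pixels" (384x512x3 uint8, blue, green, red), "fx", "fy", "cx", "cy" (pixels), "rvec" (rotation vector, rad) and "tvec" (3), from world to camera coordinates, as OpenCV has them. Camera axes: x right, y down, z forward; pixel columns grow to the right and rows downward; lengths in m; the calibration is good to about 2 mm. A picture is of the moment at which its call begins. There is no depth.
- env.hand_in(): hands the job in, once; it reports no verdict.
The state is a dict: "time": time; "joints": joint angles; "joint_velocities": joint speeds; "effort": joint torques, N m; "position": TCP position; "tool_rot": TCP orientation; "wrist_force": force on the tool from outside, world axes, zero at the start; "ft_torque": the same for the moment, N m; "gripper_width": finger opening in m.
Only numpy, scipy, OpenCV 4.12 (cv2) and the standard library are available. Lean on these libraries where they do the work, as an engineer would, in place of code of your own. Each camera call takes 0.05 s, during which the arm holds its last target. There are 200 camera calls.

## Task

On the panel-fitting jig a loose folded panel faces a fence with two bolted-on pads of different thickness, so the gap is wide in front of one pad and too narrow in front of the other. Pick up the upright spacer block, slide it down into the gap only where it is wide enough until it stands on the jig plate with its whole foot in front of that pad, and let go of it; then push the panel towards the fence until the spacer is trapped squarely between panel and pad. Finish while still holding the panel pressed firmly and flush against the spacer, without touching the spacer, and leave the hammer, the steel dolly block and the jar where they are.

Things in the scene. Friction and masses are not known exactly. Their poses are not given: they have to be found in the camera images.
- jig: Fixed dark steel fitting jig. Plate 260 (x) x 270 (y) x 8 mm thick; origin at the centre of its underside on the bench. Its x axis points away from the robot towards the fence (yaw within 15 degrees). The fence, 25 x 250 mm and 26 mm high above the plate, runs along y at the far side; its front face is at x = +95 mm.
- thin_pad: Aluminium pad on the fence's front face: 12 mm thick (x), 110 wide (y), 26 high, top level with the fence. Origin mid-width on the face touching the fence, at the level of the plate's top; free face at x = -12 mm. Axes as the jig's. On the left or right half (jig y = +62 or -62 mm). Gap to the panel at the start 21 to 27 mm.
- thick_pad: Like the thin pad but 24 mm thick (free face at x = -24 mm), on the other half of the fence. The gap between it and the panel is about 9 to 15 mm at the start: too narrow for the spacer.
- panel: Loose olive folded sheet, 120 deep (x), 230 mm wide (y), 0.3 to 0.6 kg, lying on the jig plate, parallel to the fence within 0.02 rad. Origin: centre of underside; x towards the fence. Upturned far flange: outer face x = +60, top z = 24 mm; near flange, to push on: outer face x = -60, top z = 40 mm. Smooth: slides with 1 to 2 N; turns if not pushed in line with the spacer.
- spacer: Loose aluminium spacer block, 16 mm thick (x), 0.1 to 0.16 kg, standing upright on the bench to the left or right of the jig at the start. Foot 60 mm wide (y) and 30 mm high; above it a grip 30 mm wide (y) from 30 to 80 mm height, also 16 mm thick. Origin at the centre of its underside, z axis up.
- dolly: Bystander: steel panel-beating dolly block 60 x 85 x 32 mm, on the bench on the other side of the jig from the spacer. Origin at the centre of its underside.
- hammer: Bystander: hammer about 280 mm long lying on the bench on the far left. Origin under its middle.
- jar: Bystander: closed jar, 64 mm across and 75 mm high, standing on the bench on the far right. Origin at the centre of its underside.
Mind the look-alikes: they are no part of the job. There is more than one size of the spacer; the one meant has the size given above.

How it is judged:
By the outcome, as a careful person would: the job done as asked, in the order asked, and still so for the second after the job is handed in, while the arm keeps its last pose, push and grip.
It also fails if it takes over 56 s, if anything falls off the work surface, if the arm or the gripper's body presses on something with over 40 N, if the wrist force passes 120 N, or if a joint passes its speed limit or range.

## Working session

There is one attempt and no reset: what is moved stays moved. The work goes in short steps, Python scripts to look and compute and a tool call to move; the robot and the scene stay as the last step left them, time stands still between calls to the robot, and variables do not carry over. Pictures are saved under pics/ and viewed, about 8 in all and at most 12, crops included, and the job is handed in when it is done.

Besides the shell and the picture viewer there is one more tool, called after ">>>" as name([rows], argument=value, ...), one row to a line, values as JSON. servo_tool: Moves the arm, as the interface text tells. Its arguments: {"type":"object","properties":{"series":{"type":"array","items":{"type":"array","items":{"type":"number"}}}},"required":["series"]}

```bash
ls; mkdir -p pics
python3 - <<'E'
from rig import env
import cv2
s=env.read_state();print({k:s[k] for k in('time','position','tool_rot','wrist_force','gripper_width')},env.hold_point_z)
for n in('scene','top'):
    f=env.grab_frame(n);cv2.imwrite(f'pics/{n}0.png',f['pixels']);print(n,f['fx'],f['fy'],f['cx'],f['cy'],f['rvec'],f['tvec'])
E
```

```text
pics
{'time': 0.0, 'position': array([0.20162239, 0.64350699, 0.22993693]), 'tool_rot': array([ 0.69975757, -0.10723654,  0.10675581, -0.69817108]), 'wrist_force': array([ 1.02752313, -0.60545113,  0.16600395]), 'gripper_width': 0.08547091209487517} 0.0187
scene 494.1031566579342 494.1031566579342 249.85424569102497 190.56045946338037 [ 2.42549013  0.81622493 -0.27685044] [-0.40111136 -0.21462129  1.74127985]
top 463.7990394589304 463.7990394589304 247.3965311469005 192.7789036761588 [ 2.13229148 -2.06549428  0.22667327] [0.00123619 0.52790888 1.08149222]
```

View pics/top0.png

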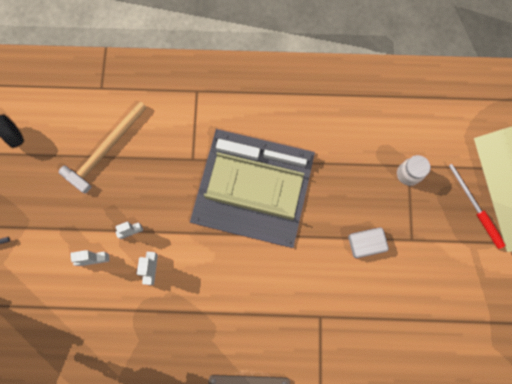

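View pics/scene0.png

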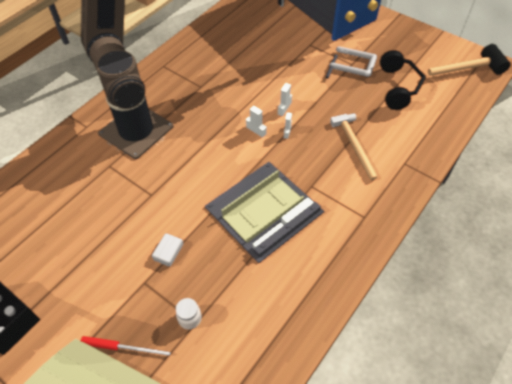

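The top view shows the jig around (253,188), with the thick white pad on its left end (238,150). There are three spacer-like blocks on the left, at (88,258), (128,230) and (148,268). I need enlarged crops.

```bash
cat > h.py <<'E'
import cv2,numpy as np
from rig import env
def cam(f):
    return np.array([[f['fx'],0,f['cx']],[0,f['fy'],f['cy']],[0,0,1.]]),cv2.Rodrigues(np.array(f['rvec'],float))[0],np.array(f['tvec'],float)
def ray(f,uv,z):
    K,R,t=cam(f); d=R.T@np.linalg.inv(K)@np.array([uv[0],uv[1],1.]); c=-R.T@t
    return c+d*(z-c[2])/d[2]
def proj(f,P):
    K,R,t=cam(f); return cv2.projectPoints(np.array(P,float).reshape(-1,3),R,t,K,None)[0][:,0]
def crop(f,x0,y0,w,h,s): # crop px (u,v) -> image = (u+.5)/s-.5+x0
    return cv2.resize(f['pixels'][y0:y0+h,x0:x0+w],None,fx=s,fy=s,interpolation=cv2.INTER_CUBIC)
E
python3 - <<'E'
from h import *
f=env.grab_frame('top');g=env.grab_frame('scene')
a=crop(f,60,210,110,84,7)
cv2.imwrite('pics/a.png',a)
cv2.imwrite('pics/b.png',crop(f,185,120,140,130,5)[:600]) 
cv2.imwrite('pics/c.png',crop(g,235,75,70,70,8))
E
```

```text
(no output)
```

View pics/a.png

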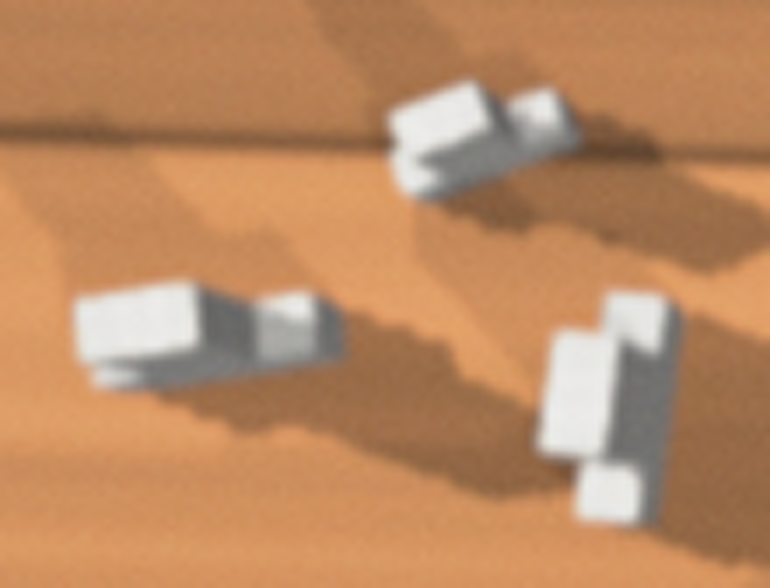

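View pics/b.png

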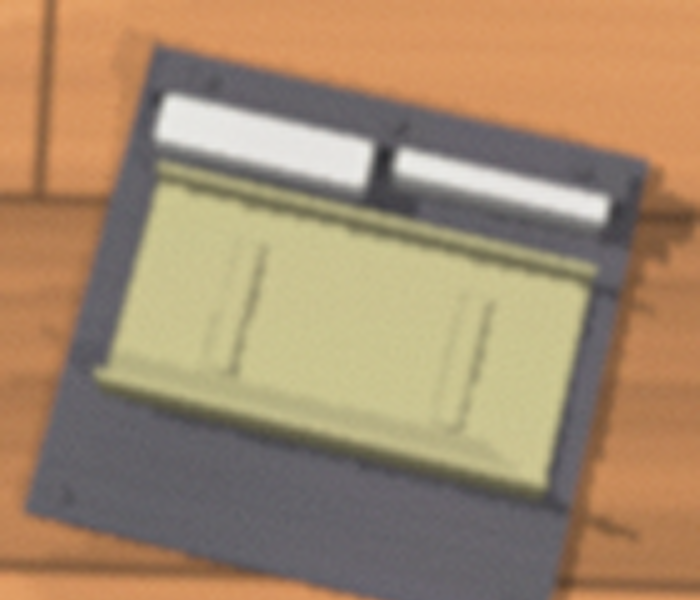

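View pics/c.png

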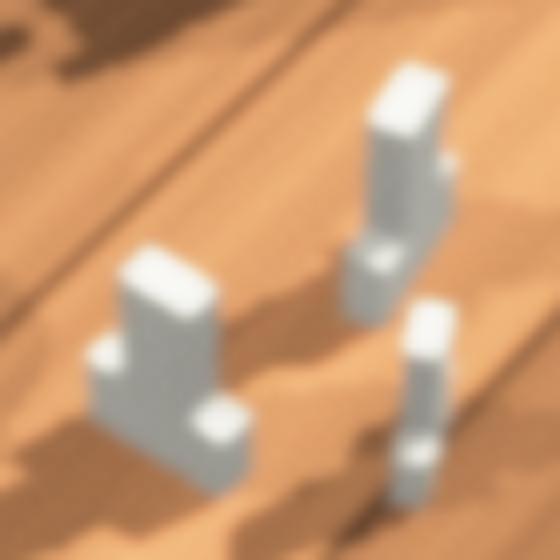

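Crop c (scene) shows three T-blocks. B is clearly small, while A (upper) and C (left) are similar in size. Next I fit their dimensions from labelled corners in both views, and fit the jig from crop b.

```bash
cat > fit.py <<'E'
from h import *
from scipy.optimize import least_squares
f=env.grab_frame('top');g=env.grab_frame('scene')
T=lambda u,v:((u+.5)/7-.5+60,(v+.5)/7-.5+210)
S=lambda u,v:((u+.5)/8-.5+235,(v+.5)/8-.5+75)
B=lambda u,v:((u+.5)/5-.5+185,(v+.5)/5-.5+120)
# label: sx,sy,kind(g grip top,f foot top,b bottom)
A=dict(t=[(75,300,1,1,'g'),(192,283,1,-1,'g'),(203,348,-1,-1,'g'),(80,362,-1,1,'g'),(315,292,1,-1,'f'),(322,355,-1,-1,'f'),(343,355,-1,-1,'b')],
 s=[(410,62,-1,1,'g'),(450,80,1,1,'g'),(410,135,1,-1,'g'),(370,110,-1,-1,'g'),(345,248,-1,-1,'f'),(380,270,1,-1,'f'),(345,305,-1,-1,'b'),(375,325,1,-1,'b')],x0=0)
C=dict(t=[(557,330,-1,1,'g'),(620,335,1,1,'g'),(605,457,1,-1,'g'),(540,455,-1,-1,'g'),(607,292,-1,1,'f'),(670,297,1,1,'f'),(575,518,-1,-1,'f'),(638,523,1,-1,'f'),(657,523,1,-1,'b'),(682,300,1,1,'b')],
 s=[(150,245,-1,-1,'g'),(217,290,-1,1,'g'),(190,318,1,1,'g'),(120,270,1,-1,'g'),(253,415,-1,1,'f'),(228,440,1,1,'f'),(105,335,-1,-1,'f'),(87,355,1,-1,'f'),(92,410,1,-1,'b'),(220,495,1,1,'b'),(248,475,-1,1,'b')],x0=-np.pi/2)
def mk(D):
    p0=ray(f,T(*D['t'][0][:2]),.08)
    def pt(p,l):
        x,y,a,t,fw,gw,fh,H=p; sx,sy,k=l
        lx=sx*t/2; ly=sy*(gw if k=='g' else fw)/2; z={'g':H,'f':fh,'b':0}[k]
        return [x+np.cos(a)*lx-np.sin(a)*ly,y+np.sin(a)*lx+np.cos(a)*ly,z]
    def r(p):
        return np.concatenate([(proj(F,[pt(p,l[2:]) for l in D[k]])-[M(*l[:2]) for l in D[k]]).ravel() for k,F,M in(('t',f,T),('s',g,S))])
    s=least_squares(r,[p0[0],p0[1],D['x0'],.016,.06,.03,.03,.08],x_scale=[.1,.1,1]+[.02]*5)
    print(np.round(s.x[:2]*1000,1),'yaw',round(s.x[2],3),'t fw gw fh H mm',np.round(s.x[3:]*1000,1),'rms px',np.sqrt(np.mean(s.fun**2)).round(2))
mk(A);mk(C)
J=[(158,45,.130,.135,.008),(648,160,.130,-.135,.008),(28,510,-.130,.135,.008)]
def r(p):
    x,y,a=p; c,s=np.cos(a),np.sin(a)
    return (proj(f,[[x+c*l[2]-s*l[3],y+s*l[2]+c*l[3],l[4]] for l in J])-[B(*l[:2]) for l in J]).ravel()
s=least_squares(r,[.65,0,-.2]);x,y,a=s.x;print('jig',s.x,s.fun.round(2))
R=np.array([[np.cos(a),-np.sin(a)],[np.sin(a),np.cos(a)]])
for n,u,v,z in[('thickFL',158,138,.034),('thickFR',368,192,.034),('thinFL',393,175,.034),('thinFR',605,222,.034),('thinBR',612,195,.034),('flL',162,163,.032),('flR',598,268,.032),('nearL',95,380,.048),('nearR',545,490,.048)]:
    w=ray(f,B(u,v),z)[:2]; print(n,w.round(4),'jig mm',(R.T@(w-[x,y])*1000).round(1))
E
python3 fit.py
```

```text
[357.7 399.4] yaw 0.16 t fw gw fh H mm [ 20.   77.5  38.9  36.8 101.6] rms px 0.49
[339.2 251.9] yaw -1.621 t fw gw fh H mm [ 19.8  77.9  39.7  36.  100.4] rms px 0.43
jig [ 0.55730394  0.0035686  -0.21045837] [-0.43 -0.39  1.01 -0.22 -0.56  0.51]
thickFL [0.6511 0.1025] jig mm [ 71.1 116.4]
thickFR [ 0.6255 -0.0063] jig mm [68.7  4.6]
thinFL [ 0.635  -0.0189] jig mm [80.6 -5.7]
thinFR [ 0.6132 -0.1276] jig mm [  82.1 -116.6]
thinBR [ 0.6277 -0.1311] jig mm [  97. -117.]
flL [0.6384 0.1   ] jig mm [ 59.1 111.2]
flR [ 0.5894 -0.1244] jig mm [  58.1 -118.4]
nearL [0.5196 0.1266] jig mm [-62.6 112.5]
nearR [ 0.4713 -0.0972] jig mm [ -63.1 -116.5]
```

```bash
cat >> fit.py <<'E'
Bk=dict(t=[(387,120,1,1,'g'),(472,82,1,-1,'g'),(497,128,-1,-1,'g'),(412,165,-1,1,'g'),(550,90,1,-1,'f'),(572,135,-1,-1,'f'),(580,147,-1,-1,'b'),(415,200,-1,1,'b')],
 s=[(415,298,-1,1,'g'),(457,305,1,1,'g'),(443,358,1,-1,'g'),(402,345,-1,-1,'g'),(392,458,-1,-1,'f'),(432,470,1,-1,'f'),(390,498,-1,-1,'b'),(425,510,1,-1,'b')],x0=.4)
print('B');mk(Bk)
E
python3 fit.py | tail -1
```

```text
[430.4 313.2] yaw 0.409 t fw gw fh H mm [17.2 62.2 30.7 25.4 76.8] rms px 0.48
```

B is the right one (16/60/30/80 mm); A and C are oversize, about 1.28×. I'll refit B with fixed dimensions, refine the jig, and compute the approach.

```bash
cat >> h.py <<'E'
from scipy.spatial.transform import Rotation as Ro
def move(P,zdir=None):
    """shift/roll units to bring TCP to world P with tool z heading zdir (rad), tool down"""
    s=env.read_state(); R=Ro.from_quat(s['tool_rot']).as_matrix()
    d=R.T@(np.array(P)-s['position'])/.04
    h=np.arctan2(R[1,2],R[0,2]); o=[]
    if zdir is not None:
        for k in(0,np.pi):
            e=(zdir+k-h+np.pi)%(2*np.pi)-np.pi
            o.append(round(-np.degrees(e)/6,2)) # y down: +turn about y lowers heading
    print('tool',s['position'].round(4),'z-heading',h.round(4),'ydown',R[:,1].round(3),'shift',d.round(3),'roll opts',o,'j6',s['joints'][5].round(2),'t',s['time'])
E
cat >> fit.py <<'E'
D=Bk
def pt(p,l):
    x,y,a=p;sx,sy,k=l;lx=sx*.008;ly=sy*(.015 if k=='g' else .03);z={'g':.08,'f':.03,'b':0}[k]
    return [x+np.cos(a)*lx-np.sin(a)*ly,y+np.sin(a)*lx+np.cos(a)*ly,z]
for ks in(('t','s'),('t',),('s',)):
    q=least_squares(lambda p:np.concatenate([(proj(dict(t=f,s=g)[k],[pt(p,l[2:]) for l in D[k]])-[dict(t=T,s=S)[k](*l[:2]) for l in D[k]]).ravel() for k in ks]),[.43,.313,.4])
    print(ks,q.x.round(4),np.sqrt(np.mean(q.fun**2)).round(2))
J+=[(158,138,.071,.117,.034),(368,192,.071,.007,.034),(393,175,.083,-.007,.034),(605,222,.083,-.117,.034)]
s=least_squares(r,[.65,0,-.2]);x,y,a=s.x;print('jig',s.x.round(4),s.fun.round(2))
move([.4304,.3132,.20],.409)
E
python3 fit.py | tail -5
```

```text
('t',) [0.4301 0.3121 0.4017] 0.73
('s',) [0.4315 0.3109 0.4161] 0.37
jig [ 0.5565  0.0036 -0.2122] [-0.37 -0.17  1.04  0.17 -0.67  0.72 -0.22  0.22 -0.71 -0.73  0.71 -0.42
  0.25  0.1 ]
tool [0.2019 0.6441 0.2313] z-heading 1.267 ydown [-0. -0. -1.] shift [ 7.926  0.783 -6.184] roll opts [np.float64(8.19), np.float64(-21.81)] j6 -0.15 t 0.5
```

>>> servo_tool([
  [1,0.3,-0.8,1,85],
  [2,0.6,-1.6,2,85],
  [3,0.78,-2.4,3,85],
  [4,0.78,-3.2,4.1,85],
  [5,0.78,-4,5.2,85],
  [6,0.78,-4.8,6.2,85],
  [7,0.78,-5.5,7.2,85],
  [7.94,0.78,-6.22,8.19,85],
  [7.94,0.78,-6.22,8.19,85],
  [7.94,0.78,-6.22,8.19,85],
  [7.94,0.78,-6.22,8.19,85],
  [7.94,0.78,-6.22,8.19,85],
  [7.94,0.78,-6.22,8.19,85],
])

```text
time: 1.58
position: [0.4305, 0.3118, 0.2003]
tool_rot: [-0.591, 0.388, -0.388, 0.591]
wrist_force: [-0.6, 0.2, 0.2]
gripper_width: 0.0849
```

```bash
python3 -c "
from h import *
move([.4308,.3118,.041],.409)"
```

```text
tool [0.4305 0.3118 0.2003] z-heading 0.4088 ydown [-0.  0. -1.] shift [0.005 3.982 0.007] roll opts [np.float64(-0.0), np.float64(30.0)] j6 0.03 t 1.5833
```

>>> servo_tool([
  [0,0.8,0,0,50],
  [0,1.6,0,0,50],
  [0,2.4,0,0,50],
  [0,3.1,0,0,50],
  [0,3.6,0,0,50],
  [0,3.92,0,0,50],
  [0,3.92,0,0,50],
  [0,3.92,0,0,30],
  [0,3.92,0,0,10],
  [0,3.92,0,0,5],
  [0,3.92,0,0,5],
  [0,3.92,0,0,5],
  [0,3.92,0,0,5],
  [0,3.92,0,0,5],
  [0,3.92,0,0,5],
  [0,3.92,0,0,5],
])

```text
time: 2.92
position: [0.4316, 0.3125, 0.045]
tool_rot: [-0.59, 0.388, -0.388, 0.592]
wrist_force: [-1.5, 2.1, 6.2]
gripper_width: 0.0154
```

>>> servo_tool([
  [0,-0.2,0,0,5],
  [0,-0.8,0,0,5],
  [0,-1.4,0,0,5],
  [0,-2,0,0,5],
  [0,-2.5,0,0,5],
  [0,-2.5,0,0,5],
  [0,-2.5,0,0,5],
])

```text
time: 3.5
position: [0.4309, 0.3116, 0.1441]
tool_rot: [-0.591, 0.388, -0.388, 0.592]
wrist_force: [-0.6, 0.8, -1.8]
gripper_width: 0.0154
```

Run:
```python
from h import *
x,y,a=.5565,.0036,-.2122
c,s=np.cos(a),np.sin(a)
P=[x+c*.0712+s*.062,y+s*.0712-c*.062,.140]
print(P)
move(P,a)
f=env.grab_frame('scene');o=env.grab_frame('top')
cv2.imwrite('pics/d.png',np.hstack([crop(o,80,190,90,90,4),crop(f,230,50,90,90,4)]))
```

```text
[np.float64(0.6130450936551132), np.float64(-0.0720048436512799), 0.14]
tool [0.4309 0.3116 0.1441] z-heading 0.4092 ydown [ 0.002  0.001 -1.   ] shift [10.611  0.105  0.362] roll opts [np.float64(5.93), np.float64(-24.07)] j6 0.03 t 3.5
```

View pics/d.png

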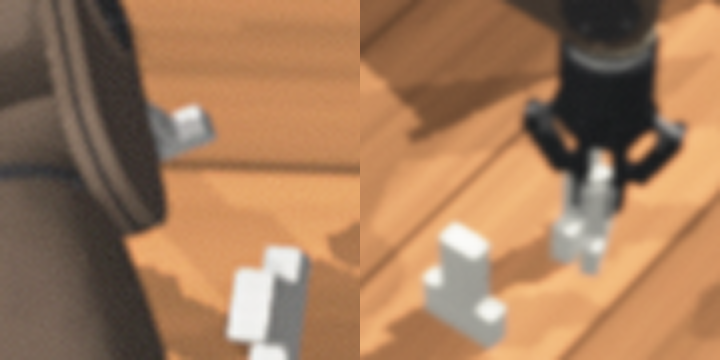

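The spacer is held (left: its foot shows beside the wrist; right: fingers on its grip). Next I move above the thin-pad gap.

>>> servo_tool([
  [0.5,0,0.02,0.3,5],
  [1.3,0,0.05,0.8,5],
  [2.2,0,0.08,1.4,5],
  [3.1,0,0.1,2,5],
  [4,0,0.14,2.5,5],
  [4.9,0,0.17,3,5],
  [5.8,0,0.2,3.5,5],
  [6.7,0,0.23,4,5],
  [7.6,0,0.26,4.5,5],
  [8.5,0,0.29,5,5],
  [9.3,0,0.32,5.4,5],
  [10,0,0.34,5.7,5],
  [10.4,0,0.355,5.85,5],
  [10.61,0,0.362,5.93,5],
  [10.61,0,0.362,5.93,5],
  [10.61,0,0.362,5.93,5],
])

```text
time: 4.93
position: [0.6118, -0.0709, 0.1421]
tool_rot: [-0.445, 0.551, -0.549, 0.444]
wrist_force: [-0.6, -0.1, -0.6]
gripper_width: 0.0152
```

Run:
```python
from h import *
move([.613,-.072,.08],-.2122)
f=env.grab_frame('scene');o=env.grab_frame('top')
cv2.imwrite('pics/e.png',np.hstack([crop(o,230,110,100,150,4),crop(f,230,160,100,150,4)]))
```

```text
tool [ 0.6118 -0.0709  0.1421] z-heading -0.2112 ydown [-0.002  0.001 -1.   ] shift [0.021 1.554 0.038] roll opts [np.float64(0.01), np.float64(-29.99)] j6 -0.07 t 4.9333
```

View pics/e.png

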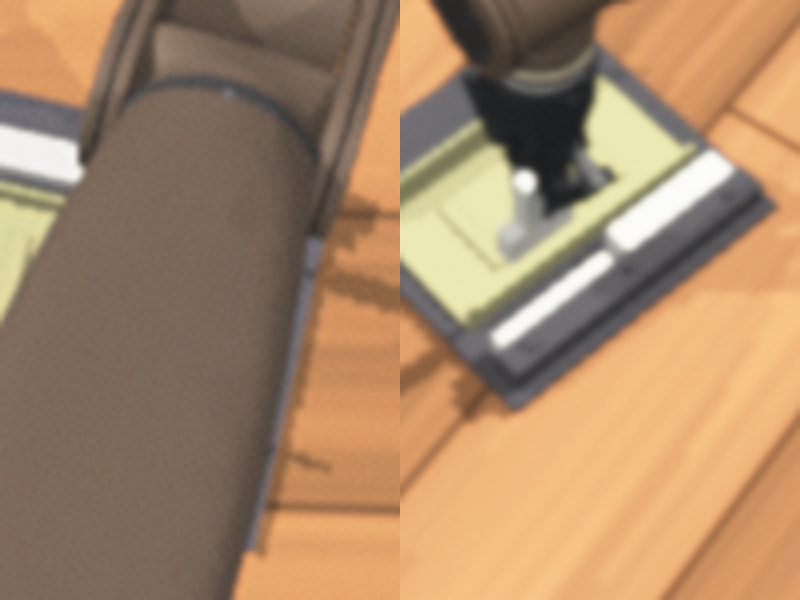

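Top is blocked by the arm; the scene view is clear. I'll lower to just above the flange and check with a model overlay.

>>> servo_tool([
  [0.02,0.4,0.03,0,5],
  [0.02,0.9,0.03,0,5],
  [0.02,1.3,0.03,0,5],
  [0.02,1.3,0.03,0,5],
  [0.02,1.3,0.03,0,5],
])

```text
time: 5.45
position: [0.6126, -0.0714, 0.0904]
tool_rot: [-0.445, 0.55, -0.549, 0.444]
wrist_force: [-0.0, -0.1, -0.9]
gripper_width: 0.0148
```

```bash
cat > ov.py <<'E'
from h import *
import sys
s=env.read_state();print(s['position'].round(4),s['wrist_force'].round(1))
f=env.grab_frame('scene')
x0,y0,w,h,k=235,175,95,70,8
im=crop(f,x0,y0,w,h,k)
x,y,a=.5565,.0036,-.2122
def L(pts,pose,col):
    x,y,a=pose;c,sn=np.cos(a),np.sin(a)
    q=proj(f,[[x+c*p[0]-sn*p[1],y+sn*p[0]+c*p[1],p[2]] for p in pts]); q=((q+.5-[x0,y0])*k).astype(int)
    cv2.polylines(im,[q.reshape(-1,1,2)],False,col,1)
J=(x,y,a)
L([(.083,-.007,.034),(.083,-.117,.034),(.095,-.117,.034),(.095,-.007,.034),(.083,-.007,.034)],J,(0,0,255))
L([(.071,.007,.034),(.071,.117,.034),(.095,.117,.034),(.095,.007,.034),(.071,.007,.034)],J,(0,0,255))
L([(.12,.125,.034),(.12,-.125,.034)],J,(0,0,255)); L([(.13,.135,.008),(.13,-.135,.008),(-.13,-.135,.008)],J,(255,0,0))
L([(.059,-.115,.032),(.059,.115,.032)],J,(255,0,255))
b=s['position'][2]-.0445; T=(s['position'][0],s['position'][1],a)
for e in(.008,-.008): L([(e,-.03,b),(e,-.03,b+.03),(e,-.015,b+.03),(e,-.015,b+.08),(e,.015,b+.08),(e,.015,b+.03),(e,.03,b+.03),(e,.03,b),(e,-.03,b)],T,(0,160,0))
cv2.imwrite(sys.argv[1],im)
E
python3 ov.py pics/f.png
```

```text
[ 0.6126 -0.0714  0.0904] [-0.  -0.1 -0.9]
```

View pics/f.png

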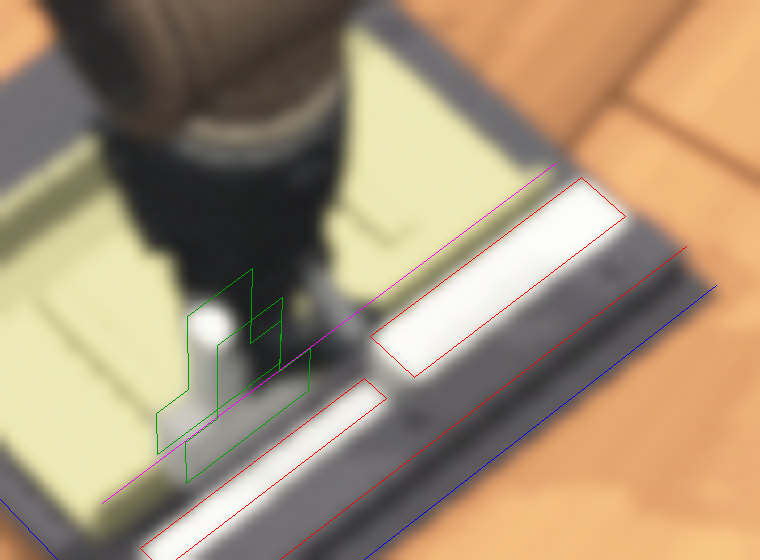

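The overlay agrees within about 1 mm. The spacer's foot (bottom edge (186,480)–(310,390)) lies between the flange line and the thin pad. I'll lower it in.

>>> servo_tool([
  [0.01,0.2,0.01,0,5],
  [0.01,0.4,0.01,0,5],
  [0.01,0.6,0.01,0,5],
  [0.01,0.75,0.01,0,5],
  [0.01,0.88,0.01,0,5],
  [0.01,0.88,0.01,0,5],
  [0.01,0.88,0.01,0,5],
])

```text
time: 6.08
position: [0.6137, -0.0734, 0.0555]
tool_rot: [-0.445, 0.55, -0.55, 0.444]
wrist_force: [0.2, 0.2, -0.2]
gripper_width: 0.015
```

>>> servo_tool([
  [0,0.04,0,0,5],
  [0,0.08,0,0,5],
  [0,0.1,0,0,5],
  [0,0.1,0,0,5],
])

```text
time: 6.42
position: [0.6146, -0.0736, 0.0531]
tool_rot: [0.444, -0.55, 0.55, -0.445]
wrist_force: [-1.3, -0.9, 3.1]
gripper_width: 0.0152
```

Contact is at the expected height (plate 8 mm + 44.5 mm). Releasing and lifting.

>>> servo_tool([
  [0,0.06,0,0,25],
  [0,0.06,0,0,45],
  [0,0.06,0,0,50],
  [0,0.06,0,0,50],
  [0,0.06,0,0,50],
  [0,0.06,0,0,50],
  [0,-0.4,0,0,50],
  [0,-1,0,0,50],
  [0,-1.8,0,0,50],
  [0,-2.6,0,0,50],
  [0,-2.6,-0.9,0,50],
  [0,-2.6,-1.8,0,50],
  [0,-2.6,-2.7,0,20],
  [0,-2.6,-3.6,0,0],
  [0,-2.6,-4.3,0,0],
  [0,-2.6,-4.3,0,0],
  [0,-2.6,-4.3,0,0],
])

```text
time: 7.83
position: [0.4449, -0.0369, 0.1561]
tool_rot: [0.444, -0.55, 0.55, -0.445]
wrist_force: [0.7, -0.5, 0.1]
gripper_width: -0.0
```

```bash
cat > v.py <<'E'
from h import *
import sys
f=env.grab_frame('scene');o=env.grab_frame('top')
cv2.imwrite(sys.argv[1],np.hstack([crop(o,245,125,80,120,5),crop(f,235,165,80,120,5)]))
E
python3 v.py pics/g.png; python3 -c "
from h import *
a=-.2122;c,s=np.cos(a),np.sin(a)
for jx in(-.095,-.0755): move([.5565+c*jx+s*.062,.0036+s*jx-c*.062,.026],a)"
```

```text
tool [ 0.4469 -0.0377  0.157 ] z-heading -0.2118 ydown [ 0.002 -0.001 -1.   ] shift [-0.036  3.274  0.078] roll opts [np.float64(0.0), np.float64(-30.0)] j6 -0.1 t 7.9333
tool [ 0.4469 -0.0377  0.157 ] z-heading -0.2118 ydown [ 0.002 -0.001 -1.   ] shift [-0.036  3.275  0.565] roll opts [np.float64(0.0), np.float64(-30.0)] j6 -0.1 t 7.9333
```

View pics/g.png

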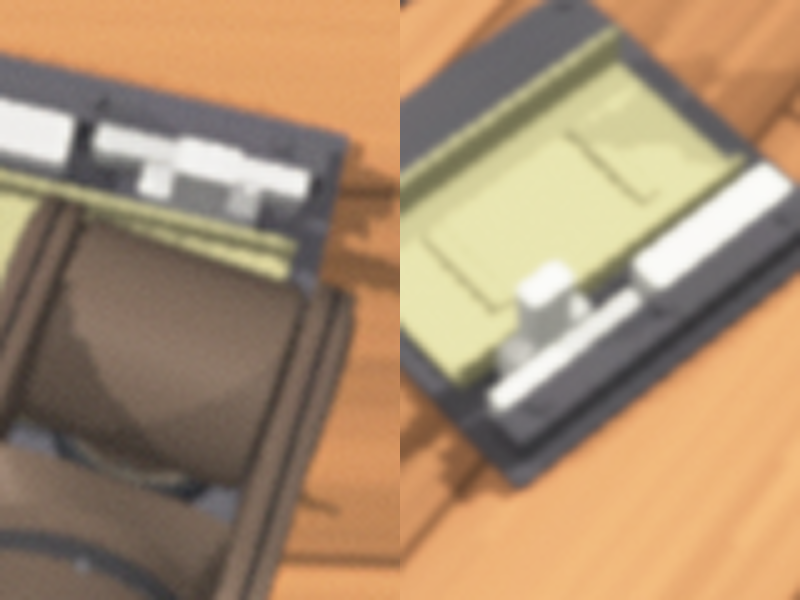

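The spacer stands upright in the gap. In the top crop its foot spans about 138–265 px, within the thin pad's 95–310 px. Next I lower the shut fingers behind the near flange in line with the spacer.

>>> servo_tool([
  [0,0.8,0.05,0,0],
  [0,1.6,0.05,0,0],
  [0,2.4,0.05,0,0],
  [0,3,0.05,0,0],
  [0,3.27,0.05,0,0],
  [0,3.27,0.05,0,0],
  [0,3.27,0.05,0,0],
])

```text
time: 8.52
position: [0.4489, -0.0381, 0.0256]
tool_rot: [0.444, -0.55, 0.55, -0.444]
wrist_force: [-0.1, -0.5, -0.4]
gripper_width: -0.0003
```

>>> servo_tool([
  [0,0,0.1,0,0],
  [0,0,0.2,0,0],
  [0,0,0.3,0,0],
  [0,0,0.4,0,0],
  [0,0,0.45,0,0],
  [0,0,0.5,0,0],
  [0,0,0.5,0,0],
])

```text
time: 9.1
position: [0.4679, -0.0421, 0.0256]
tool_rot: [0.444, -0.55, 0.55, -0.445]
wrist_force: [0.8, -1.0, -0.2]
gripper_width: -0.0002
```

>>> servo_tool([
  [0,0,0.02,0,0],
  [0,0,0.04,0,0],
  [0,0,0.06,0,0],
  [0,0,0.08,0,0],
  [0,0,0.1,0,0],
  [0,0,0.12,0,0],
  [0,0,0.14,0,0],
  [0,0,0.16,0,0],
  [0,0,0.16,0,0],
])

```text
time: 9.85
position: [0.4735, -0.0432, 0.0251]
tool_rot: [-0.444, 0.55, -0.55, 0.444]
wrist_force: [-2.1, -0.0, -0.3]
gripper_width: -0.0003
```

>>> servo_tool([
  [0,0,0.01,0,0],
  [0,0,0.02,0,0],
  [0,0,0.03,0,0],
  [0,0,0.04,0,0],
  [0,0,0.05,0,0],
  [0,0,0.06,0,0],
  [0,0,0.06,0,0],
  [0,0,0.06,0,0],
])

```text
time: 10.52
position: [0.4759, -0.0437, 0.0253]
tool_rot: [-0.444, 0.55, -0.55, 0.444]
wrist_force: [-2.6, 0.1, -0.3]
gripper_width: 0.0001
```

>>> servo_tool([
  [0,0,0.01,0,0],
  [0,0,0.02,0,0],
  [0,0,0.03,0,0],
  [0,0,0.04,0,0],
  [0,0,0.05,0,0],
  [0,0,0.06,0,0],
  [0,0,0.06,0,0],
])

```text
time: 11.1
position: [0.4778, -0.0441, 0.0252]
tool_rot: [-0.445, 0.55, -0.55, 0.444]
wrist_force: [-5.0, -0.2, 1.7]
gripper_width: 0.0003
```

```bash
python3 v.py pics/i.png
```

```text
(no output)
```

View pics/i.png

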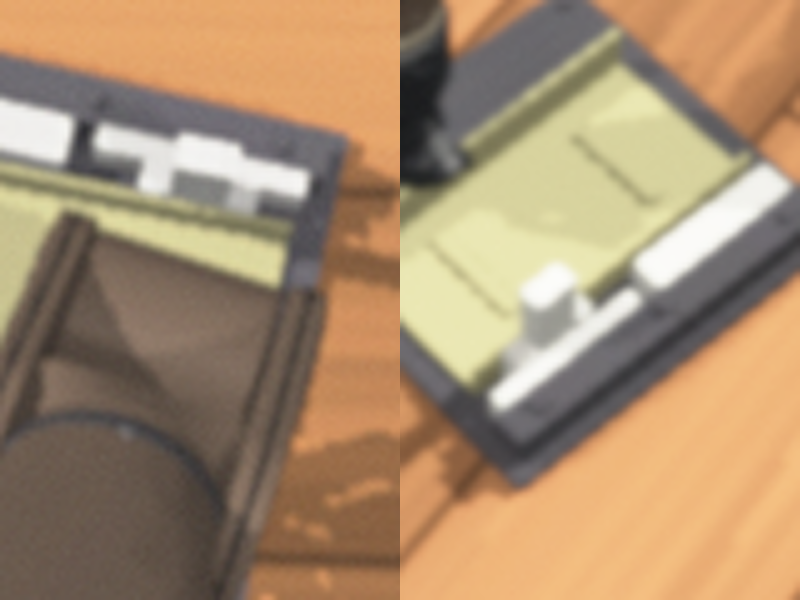

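The panel has reached the foot with its right end slightly ahead, as expected, and force is starting to rise. I'll press on until it squares up.

>>> servo_tool([
  [0,0,0.02,0,0],
  [0,0,0.04,0,0],
  [0,0,0.06,0,0],
  [0,0,0.08,0,0],
  [0,0,0.08,0,0],
  [0,0,0.08,0,0],
])

```text
time: 11.7
position: [0.478, -0.0439, 0.0245]
tool_rot: [-0.447, 0.553, -0.547, 0.443]
wrist_force: [-11.6, 0.8, 5.9]
gripper_width: -0.0002
```

>>> servo_tool([
  [0,0,0.02,0,0],
  [0,0,0.04,0,0],
  [0,0,0.06,0,0],
  [0,0,0.06,0,0],
  [0,0,0.06,0,0],
])

```text
time: 12.12
position: [0.4781, -0.0437, 0.0238]
tool_rot: [-0.448, 0.554, -0.545, 0.441]
wrist_force: [-16.6, 2.2, 9.9]
gripper_width: 0.0001
```

Run:
```python
from h import *
f=env.grab_frame('scene');o=env.grab_frame('top')
cv2.imwrite('pics/j.png',np.vstack([crop(o,200,135,120,50,6),crop(f,240,180,120,50,6)]))
```

```text
(no output)
```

View pics/j.png

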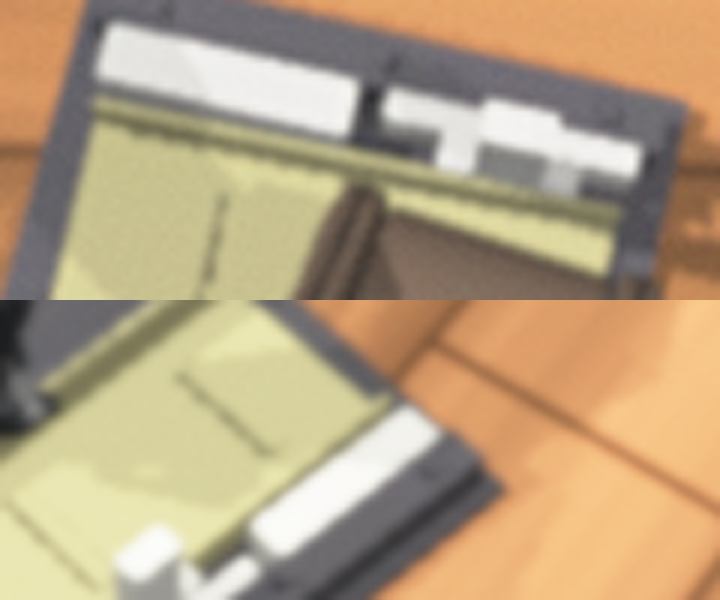

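The panel looks close to flush, but its flange slope (≈0.21) is a bit below the pad slope (≈0.23). I'll measure this sub-pixel.

```bash
cat > ang.py <<'E'
from h import *
def yel(im): return im[:,:,1]-im[:,:,0]   # olive: green>>blue; white/dark ~0
def meas(o,verbose=1):
    im=o['pixels'].astype(float); Y=yel(im); G=im[:,:,1]
    out={}
    def line(A,c0,c1,rfun,sgn,z,name):
        P=[]
        for c in range(c0,c1):
            r0=rfun(c); lo,hi=int(r0-6),int(r0+7); d=np.diff(A[lo:hi,c])*sgn
            k=int(np.clip(d.argmax(),1,len(d)-2)); den=d[k-1]-2*d[k]+d[k+1]
            P.append(ray(o,(c,lo+k+.5+(0.5*(d[k-1]-d[k+1])/den if den else 0)),z)[:2])
        P=np.array(P); m=np.ones(len(P),bool)
        for _ in range(4):
            q=np.polyfit(P[m,1],P[m,0],1); e=P[:,0]-np.polyval(q,P[:,1]); m=abs(e)<max(2*np.std(e[m]),3e-4)
        out[name]=q; print(name,'heading',round(-np.arctan(q[0]),4),'+-',round(np.std(e[m])/np.ptp(P[m,1])*3.5/np.sqrt(m.sum()),4),'n',m.sum(),'jig x at y=+62/-62 mm',[round(1000*((np.polyval(q,yy)-.5565)*np.cos(.2122)-(yy-.0036)*np.sin(.2122)),1) for yy in(.05,-.07)])
    lin=lambda u0,v0,u1,v1:(lambda c:v0+(c-u0)*(v1-v0)/(u1-u0))
    line(G,218,256,lin(216,148,258,157.5),-1,.034,'thick front')
    line(yel(im),222,309,lin(216.5,134,316,152.3) if 0 else (lambda c:131.5+(c-216.5)*.2347-0),-1,.008,'plate far edge')
    line(Y,218,300,FL,1,.032,'flange top')
    return out
FL=lambda c:151.3+(c-216)*.2095
meas(env.grab_frame('top'))
E
python3 ang.py
python3 - <<'E'
import cv2,sys
sys.path.insert(0,'.')
E
sed 's/^meas.*$//' ang.py > ang_.py
python3 - <<'E'
import cv2,ang_
from h import *
o=dict(env.grab_frame('top')); o['pixels']=cv2.imread('pics/top0.png'); ang_.FL=lambda c:152.6+(c-217.4)*.2408
print('initial');ang_.meas(o)
E
```

```text
thick front heading -0.2156 +- 0.0012 n 35 jig x at y=+62/-62 mm [np.float64(70.7), np.float64(70.2)]
plate far edge heading -0.2129 +- 0.0004 n 80 jig x at y=+62/-62 mm [np.float64(130.6), np.float64(130.6)]
flange top heading -0.1889 +- 0.0008 n 69 jig x at y=+62/-62 mm [np.float64(65.0), np.float64(67.8)]
initial
thick front heading -0.2122 +- 0.001 n 35 jig x at y=+62/-62 mm [np.float64(70.6), np.float64(70.6)]
plate far edge heading -0.2127 +- 0.0005 n 75 jig x at y=+62/-62 mm [np.float64(130.7), np.float64(130.6)]
flange top heading -0.2134 +- 0.0004 n 68 jig x at y=+62/-62 mm [np.float64(61.4), np.float64(61.3)]
```

The panel is 0.024 rad off the fence line: the right end leads and it isn't flush yet. I'll back off, shift 40 mm left along the flange, and nudge the lagging side.

>>> servo_tool([
  [0,0,-0.2,0,0],
  [0,-0.03,-0.4,0,0],
  [0,-0.03,-0.4,0,0],
  [-0.5,-0.03,-0.4,0,0],
  [-1,-0.03,-0.4,0,0],
  [-1,-0.03,-0.4,0,0],
  [-1,-0.03,-0.3,0,0],
  [-1,-0.03,-0.24,0,0],
  [-1,-0.03,-0.2,0,0],
  [-1,-0.03,-0.17,0,0],
  [-1,-0.03,-0.14,0,0],
  [-1,-0.03,-0.14,0,0],
])

```text
time: 13.32
position: [0.4853, -0.0053, 0.0259]
tool_rot: [-0.445, 0.551, -0.549, 0.443]
wrist_force: [-5.1, -0.0, 2.8]
gripper_width: -0.0
```

```bash
python3 ang.py
```

```text
thick front heading -0.2061 +- 0.0008 n 34 jig x at y=+62/-62 mm [np.float64(70.4), np.float64(71.1)]
plate far edge heading -0.2128 +- 0.0004 n 72 jig x at y=+62/-62 mm [np.float64(130.7), np.float64(130.6)]
flange top heading -0.1904 +- 0.0007 n 63 jig x at y=+62/-62 mm [np.float64(65.2), np.float64(67.9)]
```

>>> servo_tool([
  [0,0,0.02,0,0],
  [0,0,0.04,0,0],
  [0,0,0.06,0,0],
  [0,0,0.08,0,0],
  [0,0,0.08,0,0],
])

```text
time: 13.78
position: [0.4861, -0.0047, 0.0252]
tool_rot: [-0.446, 0.553, -0.547, 0.442]
wrist_force: [-11.0, 2.6, 6.0]
gripper_width: -0.0001
```

```bash
python3 ang.py
```

```text
thick front heading -0.2072 +- 0.001 n 35 jig x at y=+62/-62 mm [np.float64(70.7), np.float64(71.4)]
plate far edge heading -0.2134 +- 0.0003 n 74 jig x at y=+62/-62 mm [np.float64(130.7), np.float64(130.5)]
flange top heading -0.1995 +- 0.0008 n 71 jig x at y=+62/-62 mm [np.float64(66.4), np.float64(68.0)]
```

>>> servo_tool([
  [0,0,0.02,0,0],
  [0,0,0.04,0,0],
  [0,0,0.05,0,0],
  [0,0,0.05,0,0],
])

```text
time: 14.17
position: [0.4864, -0.0044, 0.0248]
tool_rot: [-0.447, 0.554, -0.546, 0.441]
wrist_force: [-12.9, 4.3, 7.7]
gripper_width: -0.0
```

```bash
python3 ang.py
```

```text
thick front heading -0.2092 +- 0.0009 n 33 jig x at y=+62/-62 mm [np.float64(70.9), np.float64(71.2)]
plate far edge heading -0.213 +- 0.0004 n 82 jig x at y=+62/-62 mm [np.float64(130.7), np.float64(130.6)]
flange top heading -0.2019 +- 0.0007 n 67 jig x at y=+62/-62 mm [np.float64(66.9), np.float64(68.1)]
```

>>> servo_tool([
  [0,-0.03,0.02,0,0],
  [0,-0.06,0.04,0,0],
  [0,-0.06,0.06,0,0],
  [0,-0.06,0.08,0,0],
  [0,-0.06,0.08,0,0],
])

```text
time: 14.63
position: [0.4871, -0.0036, 0.0251]
tool_rot: [-0.448, 0.556, -0.544, 0.441]
wrist_force: [-13.2, 8.2, 1.6]
gripper_width: -0.0
```

```bash
python3 ang.py
```

```text
thick front heading -0.2119 +- 0.0012 n 36 jig x at y=+62/-62 mm [np.float64(71.2), np.float64(71.2)]
plate far edge heading -0.2129 +- 0.0004 n 78 jig x at y=+62/-62 mm [np.float64(130.7), np.float64(130.6)]
flange top heading -0.2108 +- 0.0006 n 69 jig x at y=+62/-62 mm [np.float64(68.1), np.float64(68.3)]
```

Now parallel to the fence within 0.002 rad. I'll return in line with the spacer for the final press, lifting slightly so the fingers don't press down.

>>> servo_tool([
  [0,0,-0.2,0,0],
  [0,0,-0.4,0,0],
  [0,0,-0.4,0,0],
  [0.45,0,-0.4,0,0],
  [0.9,0,-0.4,0,0],
  [0.9,0,-0.4,0,0],
  [0.9,0,-0.3,0,0],
  [0.9,0,-0.24,0,0],
  [0.9,-0.02,-0.2,0,0],
  [0.9,-0.03,-0.17,0,0],
  [0.9,-0.04,-0.14,0,0],
  [0.9,-0.05,-0.1,0,0],
  [0.9,-0.05,-0.1,0,0],
])

```text
time: 15.77
position: [0.4798, -0.04, 0.0297]
tool_rot: [-0.447, 0.553, -0.547, 0.442]
wrist_force: [-9.1, 0.5, 5.6]
gripper_width: 0.0001
```

```bash
python3 ang.py
```

```text
thick front heading -0.2183 +- 0.0013 n 35 jig x at y=+62/-62 mm [np.float64(71.5), np.float64(70.7)]
plate far edge heading -0.2133 +- 0.0004 n 74 jig x at y=+62/-62 mm [np.float64(130.7), np.float64(130.6)]
flange top heading -0.2129 +- 0.0007 n 66 jig x at y=+62/-62 mm [np.float64(68.4), np.float64(68.3)]
```

>>> servo_tool([
  [0,-0.02,0.03,0,0],
  [0,-0.04,0.06,0,0],
  [0,-0.05,0.09,0,0],
  [0,-0.05,0.12,0,0],
  [0,-0.05,0.12,0,0],
  [0,-0.05,0.12,0,0],
])

```text
time: 16.32
position: [0.4798, -0.0398, 0.0298]
tool_rot: [-0.45, 0.556, -0.543, 0.44]
wrist_force: [-18.1, 1.4, 6.8]
gripper_width: 0.0003
```

```bash
python3 ang.py
python3 - <<'E'
from h import *
s=env.read_state();print(s['wrist_force'].round(1))
f=env.grab_frame('scene');o=env.grab_frame('top')
cv2.imwrite('pics/k.png',np.hstack([crop(o,240,125,80,80,5),crop(f,235,175,80,80,5)]))
E
```

```text
thick front heading -0.2196 +- 0.0011 n 36 jig x at y=+62/-62 mm [np.float64(71.5), np.float64(70.6)]
plate far edge heading -0.2127 +- 0.0004 n 76 jig x at y=+62/-62 mm [np.float64(130.6), np.float64(130.6)]
flange top heading -0.2125 +- 0.0006 n 63 jig x at y=+62/-62 mm [np.float64(68.6), np.float64(68.6)]
[-18.5   1.3   8.4]
```

View pics/k.png

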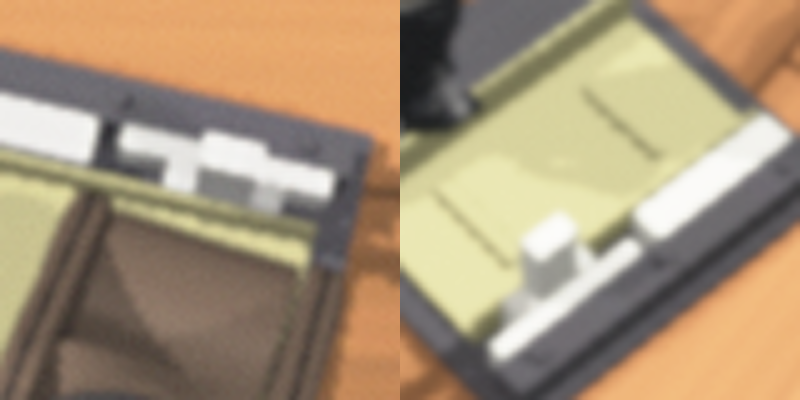

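The panel is parallel to the fence, pressed at about 18 N with no further motion, and the spacer stands upright between panel and thin pad. Handing in.

```bash
python3 -c "
from h import *
s=env.read_state();print(s['time'],s['position'].round(4),s['wrist_force'].round(1));print(env.hand_in())"
```

```text
16.4667 [ 0.4798 -0.0398  0.0299] [-18.3   0.9   5.7]
the job is handed in; nothing more can be done
None
```

The job is handed in at 16.5 s. The spacer stands upright in the gap in front of the thin (right-hand) pad, and the shut fingers are still pressing the panel against it.

- **Which spacer:** I measured all three look-alikes. The block near (0.431, 0.312) was the 16/60/30/80 mm one; the other two were about 1.28 times too big.
- **Placing:** I lowered the spacer into the gap with about 4 mm clearance on each side. It met the plate at the expected height, and I released it. The pictures show the whole foot in front of the thin pad.
- **Squaring the panel:** My first press, in line with the spacer, left the panel turned 0.024 rad, so it was not flush. I backed off, pushed the lagging side until the panel was parallel, then pressed again at about jig y = -57 mm.
- **Last checks:**
  - The panel's flange heading was -0.2125 rad against -0.2127 rad for the jig plate, so it is parallel within the measuring noise.
  - The push force is about 18 N and the panel no longer moves.
  - The gripper is about 140 mm from the spacer.
- **Disagreed or not checked:**
  - Late readings of the thick pad's front edge scattered between -0.206 and -0.220 rad, probably because of arm shadows.
  - An upward force of 6–8 N also shows at the wrist, likely friction on the flange.
  - I did not measure the seating between spacer and pad directly.
  - I did not check the hammer, dolly and jar again at the end, but the arm never went near them.

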